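Load the calibration box and close its lid on the folding stay

TASK

Raise the lid of the calibration box by its black bar until the folding stay at its side goes over its lock point and holds the lid up by itself, without straining the stay, and take your hand away. Stand the brass block gently in the orange ring inside, then lift the stay's red grip back through the straight and fold it towards the front, letting the lid down under control until it is fully shut. Leave the other things alone.

Things in the scene. Friction and masses are not known exactly. Their poses are not given: they have to be found in the camera images.
- box: calibration box fixed to the bench, cream with green trim, 190 (its x) x 220 (its y) x 95 mm high, open on top under its lid; origin at the centre of its underside, x towards the hinge at the back, z up; walls 8 mm, inner floor 8 mm above the bench
- lid (a joint): hinged lid, 190 x 220 x 12 mm, 0.5 to 1 kg; 0 shut, grows as it opens (rad). Damped hinge: let go unlocked it falls shut at over 1 rad/s, too hard; keep it slower than 0.9 rad/s on the way down. The stay goes straight at a lid angle of 1.27 to 1.45 (hidden, different each time); once over centre the lid rests on it about 0.06 rad lower
- lid_bar (a point): middle of the black bar handle on the lid's free edge; round, 10 mm thick, 100 mm long, parallel to the box's y, 40 mm clear of the lid's edge and in the plane of the lid; it moves on a circle of 230 mm about lid_hinge
- lid_hinge (a point): middle of the lid's hinge line, which runs along the box's y, 99 mm above the bench
- knee (a joint): knee of the steel folding stay on the box's +y side: 0 folded (lid shut), 2.49 straight, 2.91 over centre against its stop = locked (rad). A weak spring carries it over centre once the lid has been raised until the stay is straight and is then eased; if the lid is let go short of that it falls back
- spring (a joint): stretch of the stay's brass spring end (m): 0 until the stay is straight, then 8 N of pull along the stay per mm as the lid is raised on (about 2 N at the lid's bar and 4 mm of bar travel per mm). More than 0.0035 strains the stay
- stay_grip (a point): centre of the red grip at the stay's knee: round, 14 x 50 mm, along the box's y, 67 mm outside its side wall; moves on a 77 mm circle about stay_pivot. Locked, it is above and behind (+x) the pivot; drawn up and forward (box -x) with about 4 N it goes through the straight, raising the lid slightly, then over and down to lie in front of the pivot, lid shut. Let go near the straight it may spring back; farther on the lid's weight drives it
- stay_pivot (a point): centre of the red grip's circle: on the axis of the stay's pivot on the box, beside the grip, 54 mm above the bench
- block_center (a point): centre, half-way up, of the loose brass block: upright cylinder 40 mm across, 60 mm high, 0.3 to 0.6 kg, three dark holes drawn on its top; it stands on the bench, on the robot's right
- seat (a point): centre of the box's inner floor inside the orange ring (fixed; 50 mm inside, 66 mm outside, 10 mm high); the block stands here with its underside at this height
- jar: bystander: loose jar, 48 mm across, 75 mm high, blue cap; origin under its centre
- cup: bystander: loose grey cup, 64 mm across, 85 mm high; origin under its centre
- meter: bystander: loose yellow hand meter, 150 x 78 x 34 mm, lying flat; origin under its centre
Things that resemble listed ones, but are neither listed nor needed, are in the scene too. What is meant by the part that bears block_center is not green or purple, and is the smaller of those in its own colour.

How it is judged:
By the outcome, as a careful person would: the job done as asked, in the order asked, and still so for the second after the job is handed in, with the robot touching nothing.
It also fails if it takes over 72 s, if anything falls off the work surface, if the arm or the gripper's body presses on something with over 40 N, if the wrist force passes 120 N, or if a joint passes its speed limit or range.

ROBOT

A 7-joint arm with a two-finger parallel gripper is mounted at the origin on the work surface. World frame = base frame: x ahead of the robot, y to its left, z up, the work surface at z = 0. Lengths are in m, angles in degrees, forces in N, time in s.
With the tool pointing down it reaches from about 0.4 to 0.85 m from the base axis. Payload 4.5 kg.
Tool frame: the origin (TCP) lies midway between the tips of the shut fingers; the grasp point (between the pads) lies 19 mm behind it; z points along the fingers, y is the line along which they close (so a half turn about z gives the same grasp; the last joint's range is limited). The gripper opens to 85 mm and grips with 20 to 120 N. Pads are 22 mm wide; open, the fingers measure 114 mm over their backs; the gripper's body (76 mm by 85 mm) begins 54 mm behind the grasp point. The pads swing forward as they close: fully open they stand 13 mm farther back than shut.
Start: joints at [69.03, 39.483, -11.15, 89.685, 9.013, 51.709, -12.324], TCP at [0.243, -0.576, 0.231] pointing down, gripper open.
Joint ranges: [-172.22, 172.22], [-26.19, 119.32], [-84.43, 86.54], [7.71, 146.69], [-57.33, 237.33], [2.42, 119.75], [-152.13, 152.13]. Speed limits (degrees/s): [147.25, 147.25, 180, 180, 180, 180, 180].

INTERFACE

Orientations are given as [roll, pitch, yaw] about the fixed x, y, z axes, in that order (R = Rz(yaw) Ry(pitch) Rx(roll)).
In Python, from rig import ctrl gives the robot as it stands.
- The arm moves only by the tool apply_moves, never from a script. Its argument "increments" is a list of rows, each a list of 3 entries, a list of its own where there are three numbers: the finger opening in mm, from 0 to 85.4, then the shift along the tool's x, y, z in mm, then the turn about the tool's z in degrees. A call has 1 to 10 rows; each row shifts and turns the commanded pose from where the row before left it, along the tool's axes as they then stand; what a row does not reach is not made up. A row lasts 1/8 s, in which the tool goes at most 62.5 mm and 10.7 degrees, less where a joint would pass 70% of its speed; a pose out of reach is approached as far as the arm can. A call is refused whole if a number of a shift passes 62.5 or a number of a turn 10.7, either way. A call with a gripper value outside its range is refused whole. The fingers move at their own pace and stop on an object; "squeeze" is the grip in N (left out, the last holds). Time passes only in rows, so rows that do not move let the fingers close. It gives the time, the measured TCP pose, the force, the opening and the grip force at its end, in the units of the state.
- ctrl.get_obs(): the state, without advancing time (a new reading comes with each control period).
- ctrl.snapshot(name): name is "scene" or "side" or "wrist"; returns a dict with "color" (420x560x3 uint8, blue, green, red), "z_map" (420x560 float32, m along the optical axis (not along the pixel's ray), 0 where there is no reading), "fx", "fy", "cx", "cy" (pixels), "cam_to_world" (4x4, takes a point from camera to world coordinates). Camera axes: x right, y down, z forward; pixel columns grow to the right and rows downward; lengths in m; the calibration is good to about 2 mm. A picture is of the moment at which its call begins.
- ctrl.job_done(): hands the job in; it is judged then, once.
The state is a dict: "time_s": time; "qpos": joint angles; "qd": joint speeds; "effort": joint torques, N m; "eef_pos": TCP position; "tcp_rot": TCP orientation; "ft_force": force on the tool from outside, world axes, zero at the start; "wrist_torque": the same for the moment, N m; "finger_gap": finger opening in m; "grip_force": force on a finger pad.
Only numpy, scipy, OpenCV 4.12 (cv2) and the standard library are available. Lean on these libraries where they do the work, as an engineer would, in place of code of your own. Each camera call takes 0.05 s, during which the arm holds its last target. There are 200 camera calls.

## Working session

There is one attempt and no reset: what is moved stays moved. The work goes in short steps, Python scripts to look and compute and a tool call to move; the robot and the scene stay as the last step left them, time stands still between calls to the robot, and variables do not carry over. Pictures are saved under pics/ and viewed, at most 10 in all, crops included, and the job is handed in when it is done.

Besides the shell and the picture viewer there is one more tool, called after ">>>" as name([rows], argument=value, ...), one row to a line, values as JSON. apply_moves: Moves the arm, as the interface text tells. Its arguments: {"type":"object","properties":{"increments":{"type":"array","items":{"type":"array"}},"squeeze":{"type":"number"}},"required":["increments"]}

```bash
mkdir -p pics; ls; cat > h.py <<'E'
import numpy as np, cv2, pickle
from rig import ctrl
def snap(n,save=None):
    s=ctrl.snapshot(n)
    if save: cv2.imwrite(f'pics/{save}.png',s['color'])
    return s
def pts(s):
    z=s['z_map']; v,u=np.indices(z.shape)
    P=np.stack([(u-s['cx'])/s['fx']*z,(v-s['cy'])/s['fy']*z,z],-1)
    T=s['cam_to_world']; return P@T[:3,:3].T+T[:3,3]
E
python3 - <<'E'
from h import *
print(ctrl.get_obs())
a=snap('scene');b=snap('side')
cv2.imwrite('pics/a.png',a['color']);cv2.imwrite('pics/b.png',b['color'])
pickle.dump((a,b),open('ab.pkl','wb'))
for s in(a,b):print(s['fx'],s['cx'],s['cy'],s['cam_to_world'].round(3).tolist())
E
```

```text
pics
{'time_s': 0.0, 'qpos': array([ 69.02893044,  39.53413121, -11.14431596,  89.74661128,
         9.01149042,  51.70882895, -12.3253559 ]), 'qd': array([-0.00479365,  0.00241557, -0.02900207, -0.0280653 , -0.05874658,
       -0.0275386 ,  0.02099599]), 'effort': array([ 8.75786918e-05, -5.39618933e+01, -1.26693171e+00, -1.58547968e+01,
        8.95182457e-03,  9.41119564e-03, -1.51660419e-05]), 'eef_pos': array([ 0.24297376, -0.57511612,  0.2304654 ]), 'tcp_rot': array([-1.79892402e+02,  7.18029012e-03,  2.29105846e+01]), 'ft_force': array([0.01845081, 0.07986498, 0.7462908 ]), 'wrist_torque': array([-0.02366699, -0.01043749, -0.00492319]), 'grip_force': 0.0, 'finger_gap': 0.08537276687640888}
534.1102061459577 273.36113206967076 208.30879377267541 [[0.55, 0.612, -0.568, 1.458], [0.835, -0.411, 0.366, -0.637], [-0.01, -0.676, -0.737, 1.263], [0.0, 0.0, 0.0, 1.0]]
431.1525624452535 283.31202408832394 205.32566421017725 [[-0.942, -0.245, 0.228, 0.247], [-0.334, 0.724, -0.604, 0.753], [-0.017, -0.645, -0.764, 1.093], [0.0, 0.0, 0.0, 1.0]]
```

View pics/a.png

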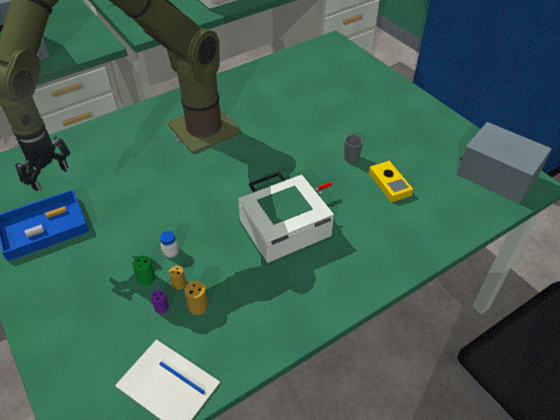

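View pics/b.png

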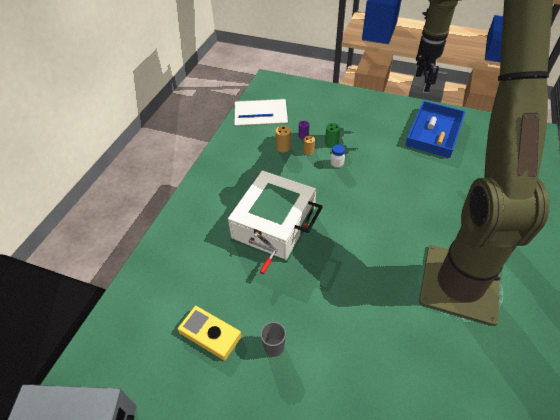

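```bash
python3 - <<'E'
from h import *
a,b=pickle.load(open('ab.pkl','rb'))
T=[]
for n,s in(('scene',a),('side',b)):
    P=pts(s);hsv=cv2.cvtColor(s['color'],cv2.COLOR_BGR2HSV)
    z=P[...,2]; R=(np.abs(P[...,0]-.6)<.3)&(np.abs(P[...,1])<.45)
    top=R&(z>.098)&(z<.114)&(abs(P[...,1])<.3)
    nl,l,st,c=cv2.connectedComponentsWithStats(top.astype('u1')*1 if 0 else top.astype(np.uint8))
    k=1+np.argmax(st[1:,4]); q=P[l==k]
    r=cv2.minAreaRect(q[:,:2].astype(np.float32)*1000); print(n,'top',r,np.median(q[:,2]))
    h,S,V=cv2.split(hsv)
    red=((h<6)|(h>174))&(S>150)&(V>90)&(z>.01)&R
    q=P[red];print(' red',len(q),q.mean(0).round(4),q.min(0).round(3),q.max(0).round(3)); 
    if len(q): 
        u,sv,vt=np.linalg.svd(q-q.mean(0)); print('  dir',vt[0].round(3), np.argwhere(red).mean(0))
    blk=(V<60)&(z>.08)&(z<.12)&R
    q=P[blk];print(' black',len(q))
    if len(q):print(q.mean(0).round(4),q.min(0).round(3),q.max(0).round(3))
    br=(h>10)&(h<25)&(S>120)&(z>.005)&R
    nl,l,st,c=cv2.connectedComponentsWithStats(br.astype(np.uint8))
    for k in range(1,nl):
        if st[k,4]>60:
            q=P[l==k];zt=np.percentile(q[:,2],95);t=q[q[:,2]>zt-.006]
            print(' brass',st[k],c[k].round(),'ztop',zt.round(4),cv2.minEnclosingCircle(t[:,:2].astype(np.float32)*1000))
    m=(z>.012)&(z<.2)&(abs(P[...,0]-.6)<.4)&(abs(P[...,1])<.5)
    nl,l,st,c=cv2.connectedComponentsWithStats(m.astype(np.uint8))
    for k in range(1,nl):
        if st[k,4]>100:
            q=P[l==k];print('  comp',c[k].round(),q.min(0).round(3),q.max(0).round(3))
c1=cv2.resize(a['color'][220:330,120:230],(400,400),interpolation=cv2.INTER_CUBIC)
c2=cv2.resize(b['color'][165:285,220:340],(400,400),interpolation=cv2.INTER_CUBIC)
cv2.imwrite('pics/c.png',np.hstack([c1,c2]))
E
```

```text
scene top ((558.6478271484375, -19.796234130859375), (235.94964599609375, 250.99395751953125), 84.32805633544922) 0.10827606197826967
 red 52 [0.536  0.1543 0.056 ] [0.526 0.129 0.05 ] [0.543 0.179 0.061]
  dir [ 0.04   0.998 -0.054] [185.46153846 324.94230769]
 black 204
[ 0.5175 -0.0573  0.1023] [ 0.429 -0.448  0.08 ] [0.688 0.046 0.111]
 brass [169 266  17  23 279] [177. 277.] ztop 0.0625 ((577.4039916992188, -392.27911376953125), 20.679332733154297)
 brass [185 281  23  33 577] [196. 297.] ztop 0.0858 ((673.8251953125, -383.2369079589844), 28.2979679107666)
  comp [353. 147.] [0.405 0.314 0.014] [0.471 0.38  0.091]
  comp [391. 180.] [0.529 0.319 0.012] [0.69  0.423 0.044]
  comp [285. 216.] [ 0.429 -0.151  0.012] [0.689 0.179 0.123]
  comp [169. 243.] [ 0.437 -0.386  0.012] [ 0.489 -0.338  0.08 ]
  comp [143. 269.] [ 0.483 -0.489  0.012] [ 0.54  -0.437  0.083]
  comp [177. 276.] [ 0.556 -0.412  0.012] [ 0.599 -0.372  0.066]
  comp [196. 296.] [ 0.645 -0.41   0.012] [ 0.702 -0.354  0.089]
  comp [159. 300.] [ 0.6   -0.488  0.013] [ 0.644 -0.449  0.066]
side top ((556.325439453125
[... 326 characters left out ...]
6  15  26 344] [283. 138.] ztop 0.0841 ((668.0757446289062, -378.24945068359375), 28.310718536376953)
 brass [304 136  11  19 179] [309. 144.] ztop 0.0615 ((570.8170166015625, -388.25689697265625), 21.09101104736328)
 brass [178 326  63  34 287] [212. 344.] ztop 0.0339 ((605.7490234375, 375.5744934082031), 82.0260238647461)
  comp [306. 137.] [ 0.552 -0.485  0.012] [ 0.636 -0.368  0.066]
  comp [335. 144.] [ 0.433 -0.487  0.012] [ 0.53  -0.331  0.083]
  comp [283. 138.] [ 0.64  -0.405  0.012] [ 0.694 -0.347  0.088]
  comp [274. 215.] [ 0.431 -0.143  0.012] [0.687 0.181 0.116]
  comp [210. 332.] [0.526 0.325 0.012] [0.685 0.426 0.044]
  comp [273. 337.] [0.404 0.318 0.012] [0.467 0.382 0.09 ]
```

View pics/c.png

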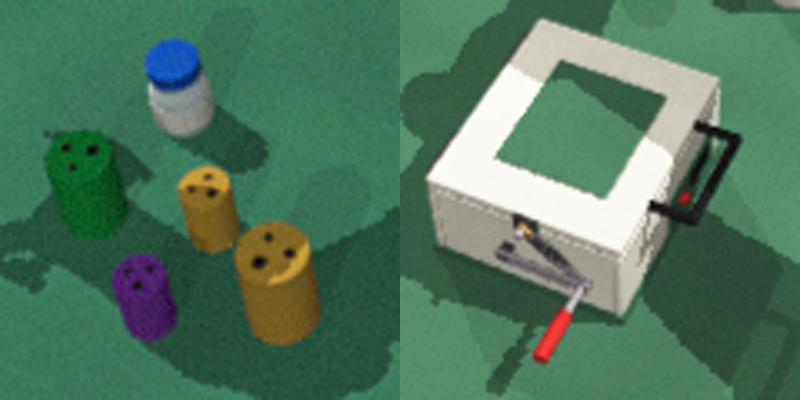

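Small brass block is at scene (177,277) and crop (210,210). The others are green (144,268), purple (160,300) and a larger brass one (197,297). The target is the smaller of the two brass ones, and the crop confirms its size (40 mm across, 60 mm high). The bar is at crop right (715,175) and the red grip at (553,335); the red spot on the front wall at (685,198) is a decoy.

```bash
cat >> h.py <<'E'
def cast(s,uv,z):
    uv=np.atleast_2d(uv).astype(float);T=s['cam_to_world']
    d=np.c_[(uv[:,0]-s['cx'])/s['fx'],(uv[:,1]-s['cy'])/s['fy'],np.ones(len(uv))]@T[:3,:3].T
    o=T[:3,3]; return o+d*((z-o[2])/d[:,2])[:,None]
E
python3 - <<'E'
from h import *
a,b=pickle.load(open('ab.pkl','rb'))
for n,s in(('scene',a),('side',b)):
    P=pts(s);z=P[...,2];hsv=cv2.cvtColor(s['color'],cv2.COLOR_BGR2HSV)
    m=((z>.099)&(z<.118)&(abs(P[...,0]-.57)<.2)&(abs(P[...,1])<.25)).astype(np.uint8)
    m=cv2.morphologyEx(m,cv2.MORPH_CLOSE,np.ones((3,3)));m=cv2.morphologyEx(m,cv2.MORPH_OPEN,np.ones((9,9)))
    c=max(cv2.findContours(m,0,cv2.CHAIN_APPROX_NONE)[0],key=cv2.contourArea)
    q=cast(s,c[:,0],.106); r=cv2.minAreaRect((q[:,:2]*1000).astype(np.float32));print(n,r)
    bl=(hsv[...,2]<55)&(P[...,2]>.085)&(P[...,2]<.115)&(abs(P[...,0]-.45)<.06)&(abs(P[...,1])<.15)
    v,u=np.nonzero(bl);q=cast(s,np.c_[u,v],.104);
    print(len(q),q.min(0),q.max(0))
    f=q[q[:,0]<q[:,0].min()+.012]; print('bar',f.mean(0),f.min(0),f.max(0))
    v,u=np.nonzero(((hsv[...,0]<6)|(hsv[...,0]>174))&(hsv[...,1]>150)&(hsv[...,2]>90)&(P[...,1]>.1)&(P[...,1]<.25)&(abs(P[...,0]-.53)<.1))
    q=cast(s,np.c_[u,v],.056);print('red',q.mean(0),q.min(0),q.max(0),cv2.fitLine(q[:,:2].astype(np.float32),2,0,.01,.01).ravel())
E
```

```text
scene ((580.8021240234375, -25.614425659179688), (230.48907470703125, 212.08612060546875), 83.74504089355469)
137 [ 0.43339066 -0.07261984  0.104     ] [0.47952992 0.03710574 0.104     ]
bar [ 0.44096002 -0.0284336   0.104     ] [ 0.43339066 -0.06918359  0.104     ] [0.44536084 0.03159071 0.104     ]
red [0.53543217 0.15386508 0.056     ] [0.52565708 0.12902267 0.056     ] [0.54517565 0.17977377 0.056     ] [0.08766869 0.99614966 0.53543216 0.15386508]
side ((573.3192138671875, -19.83545684814453), (231.29568481445312, 201.52334594726562), 83.97602844238281)
161 [ 0.43269121 -0.06861758  0.104     ] [0.48579266 0.04376114 0.104     ]
bar [ 0.43989153 -0.02092007  0.104     ] [ 0.43269121 -0.0668195   0.104     ] [0.44449605 0.04192534 0.104     ]
red [0.53120385 0.15765505 0.056     ] [0.52213393 0.13150236 0.056     ] [0.53964836 0.1841756  0.056     ] [0.08921496 0.9960124  0.53120387 0.15765505]
```

>>> apply_moves([
  [34,[0,0,0],-10.2],
  [34,[0,0,0],-10.2],
  [34,[0,0,0],-10.3],
  [34,[0,0,0],-10.3],
  [34,[0,0,0],-10.3],
  [34,[0,0,0],-10.2],
  [34,[40,10,0],0],
  [34,[40,10,0],0],
  [34,[40,10,0],0],
  [34,[40,10,0],0],
], squeeze=25)

```text
time_s: 1.35
eef_pos: [0.2989, -0.419, 0.231]
tcp_rot: [-180.0, -0.0, 84.4]
ft_force: [-0.3, -0.3, 0.6]
finger_gap: 0.034
grip_force: 0.0
```

>>> apply_moves([
  [34,[42,10,0],0],
  [34,[42,10,0],0],
  [34,[42,10,0],0],
  [34,[42,10,0],0],
  [34,[42,10,0],0],
  [34,[42,10,0],0],
  [34,[42,10,0],0],
  [34,[42,10,0],0],
  [34,[42,10,0],0],
  [34,[42,10,0],0],
])

```text
time_s: 2.6
eef_pos: [0.4393, -0.0109, 0.2311]
tcp_rot: [-180.0, 0.0, 84.4]
ft_force: [0.7, -0.8, -0.2]
finger_gap: 0.0341
grip_force: 0.0
```

```bash
python3 - <<'E'
from h import *
s=snap('wrist','w1');P=pts(s);V=s['color'].max(2)
ex=np.array([.995,-.098]);ey=np.array([.098,.995]);o=np.array([.4405,-.012])
bl=(V<60)&(P[...,2]>.085)&(P[...,2]<.115)
q=P[bl];d=q[:,:2]-o;X=d@ex;Y=d@ey
print(len(q)); m=(abs(Y)<.035)&(X<.02);print('bar x',np.percentile(X[m],[1,50,99]),np.median(q[m,2]),'Yrange',np.percentile(Y[X<.02],[1,99]))
for lo in(-.04,-.02,0,.02):
  k=m&(Y>lo)&(Y<lo+.02);print(lo,k.sum(),X[k].mean())
z=P[...,2];t=(z>.1)&(z<.115)&(V>90);q=P[t];d=q[:,:2]-o;print('lid X,Y',np.percentile(d@ex,[.5,99.5]),np.percentile(d@ey,[.5,99.5]))
E
```

```text
2577
bar x [-0.00160987  0.0034067   0.00779499] 0.10767511523336137 Yrange [-0.05327851  0.05318608]
-0.04 172 0.002816305672351638
-0.02 223 0.0030525141399759537
0 238 0.0033535525112219403
0.02 195 0.003432810921498076
lid X,Y [0.04390629 0.2299443 ] [-0.10829334  0.10752594]
```

View pics/w1.png

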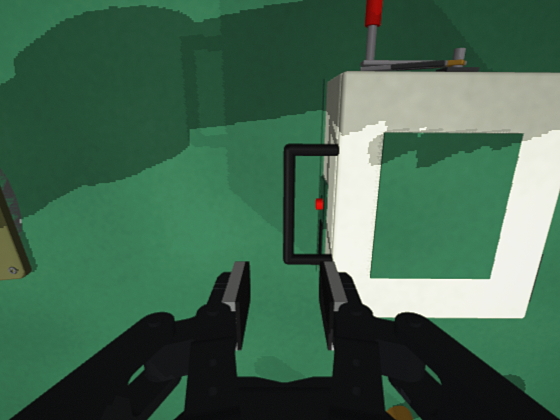

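>>> apply_moves([
  [34,[0,4.5,30],0],
  [34,[0,0,40],0],
  [34,[0,0,35],0],
  [34,[0,0,25],0],
  [34,[0,0,15],0],
  [34,[0,0,0],0],
  [0,[0,0,0],0],
  [0,[0,0,0],0],
  [0,[0,0,0],0],
  [0,[0,0,0],0],
], squeeze=25)

```text
time_s: 3.9
eef_pos: [0.443, -0.0126, 0.0868]
tcp_rot: [-180.0, 0.0, 84.4]
ft_force: [-3.1, 1.5, 6.0]
finger_gap: 0.0088
grip_force: 25.2
```

```bash
python3 -c "
import numpy as np
t=np.r_[np.arange(0,1.201,.06),np.arange(1.22,1.5,.02)];x=230*(1-np.cos(t));z=230*np.sin(t)
for a,b,c in zip(t[1:],np.diff(x),-np.diff(z)):print(round(a,2),round(b,1),round(c,1))"
```

```text
0.06 0.4 -13.8
0.12 1.2 -13.7
0.18 2.1 -13.6
0.24 2.9 -13.5
0.3 3.7 -13.3
0.36 4.5 -13.1
0.42 5.2 -12.8
0.48 6.0 -12.4
0.54 6.7 -12.0
0.6 7.4 -11.6
0.66 8.1 -11.1
0.72 8.8 -10.6
0.78 9.4 -10.1
0.84 10.0 -9.5
0.9 10.5 -8.9
0.96 11.1 -8.2
1.02 11.5 -7.6
1.08 12.0 -6.9
1.14 12.4 -6.1
1.2 12.7 -5.4
1.22 4.3 -1.6
1.24 4.3 -1.5
1.26 4.4 -1.5
1.28 4.4 -1.4
1.3 4.4 -1.3
1.32 4.4 -1.2
1.34 4.5 -1.1
1.36 4.5 -1.0
1.38 4.5 -0.9
1.4 4.5 -0.8
1.42 4.5 -0.7
1.44 4.6 -0.6
1.46 4.6 -0.6
1.48 4.6 -0.5
1.5 4.6 -0.4
```

>>> apply_moves([
  [0,[0,0.4,-13.8],0],
  [0,[0,1.2,-13.7],0],
  [0,[0,2.1,-13.6],0],
  [0,[0,2.9,-13.5],0],
  [0,[0,3.7,-13.3],0],
  [0,[0,4.5,-13.1],0],
  [0,[0,5.2,-12.8],0],
  [0,[0,6.0,-12.4],0],
  [0,[0,6.7,-12.0],0],
  [0,[0,7.4,-11.6],0],
])

```text
time_s: 5.15
eef_pos: [0.4833, -0.0167, 0.2161]
tcp_rot: [-180.0, 0.0, 84.4]
ft_force: [1.5, 0.9, -6.4]
finger_gap: 0.0087
grip_force: 24.2
```

>>> apply_moves([
  [0,[0,8.1,-11.1],0],
  [0,[0,8.8,-10.6],0],
  [0,[0,9.4,-10.1],0],
  [0,[0,10.0,-9.5],0],
  [0,[0,10.5,-8.9],0],
  [0,[0,11.1,-8.2],0],
  [0,[0,11.5,-7.6],0],
  [0,[0,12.0,-6.9],0],
  [0,[0,0,0],0],
])

```text
time_s: 6.28
eef_pos: [0.5637, -0.0251, 0.2902]
tcp_rot: [-179.9, 0.1, 84.3]
ft_force: [-6.0, -0.2, 8.3]
finger_gap: 0.0088
grip_force: 25.1
```

```bash
python3 - <<'E'
from h import *
s=snap('side','s2');print(ctrl.get_obs()['ft_force'])
P=pts(s);c=s['color'];h=cv2.cvtColor(c,cv2.COLOR_BGR2HSV)
red=((h[...,0]<6)|(h[...,0]>174))&(h[...,1]>150)&(h[...,2]>90)&(P[...,1]>.1)&(P[...,1]<.25)&(abs(P[...,0]-.55)<.15)
print(red.sum(),P[red].mean(0),P[red].min(0),P[red].max(0))
E
```

```text
[-6.89620039 -0.27768586  7.97853461]
82 [0.59137068 0.15287223 0.13363454] [0.58486205 0.12573625 0.12434302] [0.600628   0.17618769 0.13873019]
```

View pics/s2.png

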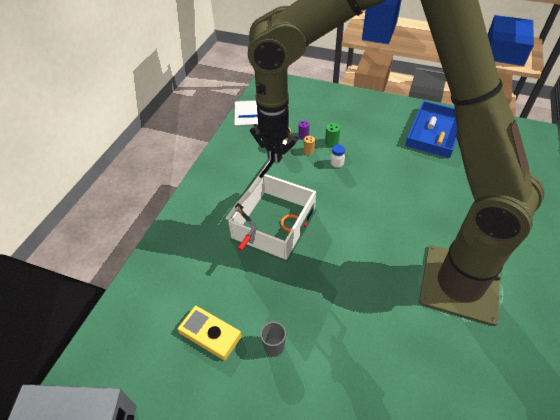

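>>> apply_moves([
  [0,[0,10,-9],0],
  [0,[0,10,-6],0],
  [0,[0,0,0],0],
])

```text
time_s: 6.7
eef_pos: [0.5853, -0.0274, 0.3012]
tcp_rot: [-180.0, -0.0, 84.3]
ft_force: [6.2, 0.5, -18.5]
finger_gap: 0.0088
grip_force: 24.8
```

>>> apply_moves([
  [0,[0,5,-2.0],0],
  [0,[0,4.4,-1.6],0],
  [0,[0,0,0],0],
])

```text
time_s: 7.08
eef_pos: [0.5938, -0.0283, 0.3047]
tcp_rot: [-179.9, 0.0, 84.4]
ft_force: [5.8, 0.2, -18.6]
finger_gap: 0.009
grip_force: 24.6
```

>>> apply_moves([
  [0,[0,4.6,0.2],0],
  [0,[0,4.4,-0.8],0],
  [0,[0,0,0],0],
])

```text
time_s: 7.45
eef_pos: [0.6031, -0.0292, 0.3079]
tcp_rot: [180.0, 0.1, 84.3]
ft_force: [2.4, -2.6, -12.1]
finger_gap: 0.0085
grip_force: 25.2
```

>>> apply_moves([
  [0,[0,4.4,-1.2],0],
  [0,[0,0,0],0],
])

```text
time_s: 7.7
eef_pos: [0.6075, -0.0297, 0.3094]
tcp_rot: [180.0, 0.1, 84.4]
ft_force: [2.1, -3.2, -11.2]
finger_gap: 0.0085
grip_force: 25.2
```

```bash
cat >> h.py <<'E'
def grip(n='side'):
    s=snap(n);P=pts(s);h=cv2.cvtColor(s['color'],cv2.COLOR_BGR2HSV)
    red=((h[...,0]<6)|(h[...,0]>174))&(h[...,1]>150)&(h[...,2]>90)&(P[...,1]>.1)&(P[...,1]<.25)&(abs(P[...,0]-.58)<.15)
    return red.sum(),P[red].mean(0).round(4)
def th():
    o=ctrl.get_obs();p=o['eef_pos'];f=o['ft_force'];dx=(p[0]-.443)*.995-(p[1]+.0126)*.098;dz=p[2]-.0868
    t=np.arctan2(dz,.23-dx);print('theta',t,'r',np.hypot(dz,.23-dx),'F',f.round(1),'tan',(f[0]*np.sin(t)+f[2]*np.cos(t)).round(2),'rad',(-f[0]*np.cos(t)+f[2]*np.sin(t)).round(2))
E
python3 -c "
from h import *
th();print(grip())"
```

```text
theta 1.288219946912244 r 0.23178231379031466 F [  2.1  -3.2 -11.2] tan -1.14 rad -11.29
(np.int64(80), array([0.6216, 0.1494, 0.1341]))
```

>>> apply_moves([
  [0,[0,4.4,-0.3],0],
  [0,[0,0,0],0],
])

```text
time_s: 8.0
eef_pos: [0.612, -0.0301, 0.3106]
tcp_rot: [179.9, 0.1, 84.3]
ft_force: [0.5, -5.8, -5.8]
finger_gap: 0.0086
grip_force: 25.7
```

```bash
python3 -c "
from h import *
th();print(grip())"
```

```text
theta 1.3083311453371815 r 0.23175344574716328 F [ 0.5 -5.8 -5.8] tan -1.03 rad -5.7
(np.int64(79), array([0.6268, 0.1483, 0.1332]))
```

>>> apply_moves([
  [0,[0,4.4,-0.3],0],
  [0,[0,0,0],0],
])

```text
time_s: 8.3
eef_pos: [0.616, -0.0305, 0.3117]
tcp_rot: [179.9, 0.1, 84.3]
ft_force: [-3.0, -4.7, -0.1]
finger_gap: 0.0089
grip_force: 26.1
```

```bash
python3 -c "
from h import *
th();print(grip())"
```

```text
theta 1.3264474600543794 r 0.2318206469456151 F [-3.  -4.7 -0.1] tan -2.93 rad 0.62
(np.int64(82), array([0.6389, 0.1478, 0.1286]))
```

>>> apply_moves([
  [0,[0,2.5,-0.5],0],
  [0,[0,0,0],0],
])

```text
time_s: 8.6
eef_pos: [0.618, -0.0307, 0.3123]
tcp_rot: [180.0, 0.1, 84.3]
ft_force: [-3.9, -5.2, -0.2]
finger_gap: 0.0086
grip_force: 26.1
```

```bash
python3 -c "
from h import *
th();print(grip())"
```

```text
theta 1.3353206191803046 r 0.23185523707570957 F [-3.9 -5.2 -0.2] tan -3.84 rad 0.7
(np.int64(79), array([0.6378, 0.1476, 0.1293]))
```

>>> apply_moves([
  [0,[0,-2.5,0.5],0],
  [0,[0,-2.5,0.6],0],
  [0,[0,-2.5,0.6],0],
  [0,[0,-2.5,0.7],0],
  [0,[0,0,0],0],
])

```text
time_s: 9.28
eef_pos: [0.6086, -0.0297, 0.3097]
tcp_rot: [179.9, 0.1, 84.4]
ft_force: [-2.0, -5.4, -1.4]
finger_gap: 0.0088
grip_force: 26.0
```

```bash
python3 -c "
from h import *
th();print(grip())"
```

```text
theta 1.2929471131025005 r 0.2318131117895216 F [-2.  -5.4 -1.4] tan -2.27 rad -0.76
(np.int64(80), array([0.6447, 0.1471, 0.1256]))
```

>>> apply_moves([
  [0,[0,-2.5,0.7],0],
  [0,[0,-2.5,0.7],0],
  [0,[0,0,0],0],
])

```text
time_s: 9.7
eef_pos: [0.6039, -0.0292, 0.3083]
tcp_rot: [179.9, 0.1, 84.4]
ft_force: [-1.4, -6.3, -2.1]
finger_gap: 0.0089
grip_force: 25.9
```

```bash
python3 -c "
from h import *
th();print(grip())"
```

```text
theta 1.27157308274126 r 0.2318012867866833 F [-1.4 -6.3 -2.1] tan -1.98 rad -1.57
(np.int64(80), array([0.6468, 0.1466, 0.124 ]))
```

>>> apply_moves([
  [0,[0,-2.0,0.6],0],
  [0,[0,-2.0,0.6],0],
  [0,[0,0,0],0],
])

```text
time_s: 10.12
eef_pos: [0.6013, -0.029, 0.3075]
tcp_rot: [179.7, 0.1, 84.3]
ft_force: [1.0, -5.8, -2.2]
finger_gap: 0.0087
grip_force: 25.9
```

```bash
python3 -c "
from h import *
th();print(grip())"
```

```text
theta 1.2601420602446203 r 0.231803526236006 F [ 1.  -5.8 -2.2] tan 0.29 rad -2.41
(np.int64(79), array([0.647 , 0.1468, 0.1242]))
```

>>> apply_moves([
  [20,[0,0,0],0],
  [30,[0,0,0],0],
  [34,[0,0,0],0],
  [34,[0,0,-15],0],
  [34,[0,0,-35],0],
  [34,[0,0,-40],0],
  [50,[-40,0,0],0],
  [60,[-45,1,0],0],
  [62,[-45,1,0],0],
  [62,[-45,1,0],0],
])

```text
time_s: 11.42
eef_pos: [0.5855, -0.2034, 0.3969]
tcp_rot: [179.9, -0.0, 84.4]
ft_force: [0.8, 0.6, 0.2]
finger_gap: 0.0621
grip_force: 0.0
```

>>> apply_moves([
  [62,[-45,1,0],0],
  [62,[-45,1,30],0],
  [62,[-45,1,50],0],
  [62,[-45,1,50],0],
  [62,[0,0,40],10.5],
  [62,[0,0,30],10.5],
  [62,[0,0,0],10.5],
  [62,[0,0,0],10.5],
  [62,[0,0,0],10.5],
  [62,[0,0,0],10.5],
])

```text
time_s: 12.68
eef_pos: [0.5732, -0.3753, 0.2038]
tcp_rot: [180.0, -0.1, 21.1]
ft_force: [0.1, -0.6, 0.0]
finger_gap: 0.062
grip_force: 0.0
```

```bash
python3 - <<'E'
from h import *
print(grip(),ctrl.get_obs()['qpos'].round(0))
out=[]
for n in('side','scene'):
    s=snap(n);P=pts(s);h=cv2.cvtColor(s['color'],cv2.COLOR_BGR2HSV)
    m=(h[...,0]>3)&(h[...,0]<16)&(h[...,1]>140)&(abs(P[...,0]-.58)<.12)&(abs(P[...,1])<.12)&(P[...,2]<.05)
    v,u=np.nonzero(m);print(n,m.sum())
    if m.sum()>20:
        q=cast(s,np.c_[u,v],.014);print(q.mean(0),cv2.minEnclosingCircle((q[:,:2]*1000).astype(np.float32)), cv2.fitEllipse((q[:,:2]*1000).astype(np.float32)),P[m].mean(0))
    out.append(cv2.resize(s['color'][160:290,200:360],(400,325),interpolation=cv2.INTER_CUBIC))
cv2.imwrite('pics/d.png',np.hstack(out))
E
```

```text
(np.int64(79), array([0.6469, 0.1464, 0.1241])) [ 34.  46.  -9.  80.   7.  55. -46.]
side 100
[ 0.53572876 -0.04351268  0.014     ] ((517.4893188476562, -43.63593292236328), 38.71876907348633) ((517.4569091796875, -40.46104431152344), (61.67560958862305, 73.01288604736328), 78.4454345703125) [ 0.53518631 -0.0419431   0.01612922]
scene 0
```

View pics/d.png

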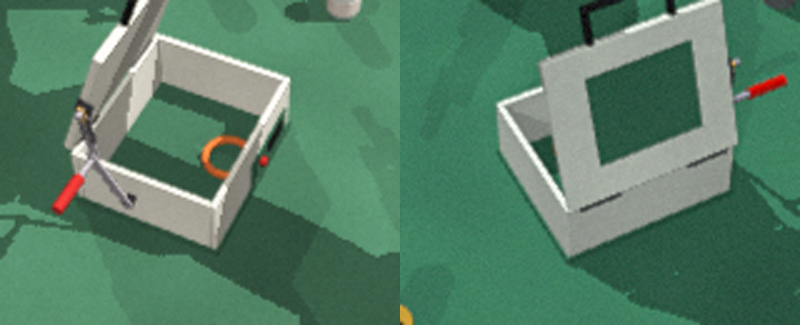

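```bash
python3 - <<'E'
from h import *
s=snap('wrist','w2');P=pts(s);h=cv2.cvtColor(s['color'],cv2.COLOR_BGR2HSV)
m=((h[...,0]>10)&(h[...,0]<28)&(h[...,1]>110)&(P[...,2]>.005)).astype(np.uint8)
nl,l,st,c=cv2.connectedComponentsWithStats(m)
for k in range(1,nl):
    if st[k,4]>150:
        q=P[l==k];zt=np.percentile(q[:,2],95);t=(l==k)&(P[...,2]>zt-.006);v,u=np.nonzero(t)
        print(st[k],'zt',zt,cv2.minEnclosingCircle((cast(s,np.c_[u,v],.06)[:,:2]*1000).astype(np.float32)))
m=(P[...,2]>.012)&(P[...,2]<.12)
nl,l,st,c=cv2.connectedComponentsWithStats(m.astype(np.uint8))
for k in range(1,nl):
    if st[k,4]>200: q=P[l==k];print(c[k].round(),q.min(0).round(3),q.max(0).round(3))
E
```

```text
[ 300   56   75   76 4142] zt 0.08499211267586863 ((674.6730346679688, -384.2867431640625), 30.057575225830078)
[ 281  172   42   52 1669] zt 0.061458442210625394 ((577.3436889648438, -389.3674621582031), 22.070398330688477)
[32. 83.] [ 0.472 -0.151  0.012] [ 0.664 -0.126  0.097]
[532.  29.] [ 0.772 -0.545  0.012] [ 0.819 -0.519  0.017]
[338.  94.] [ 0.645 -0.409  0.012] [ 0.7   -0.354  0.087]
[391. 184.] [ 0.602 -0.487  0.012] [ 0.641 -0.448  0.063]
[301. 199.] [ 0.557 -0.411  0.012] [ 0.596 -0.372  0.063]
[333. 281.] [ 0.484 -0.479  0.012] [ 0.534 -0.437  0.08 ]
[236. 285.] [ 0.439 -0.385  0.012] [ 0.486 -0.337  0.077]
```

View pics/w2.png

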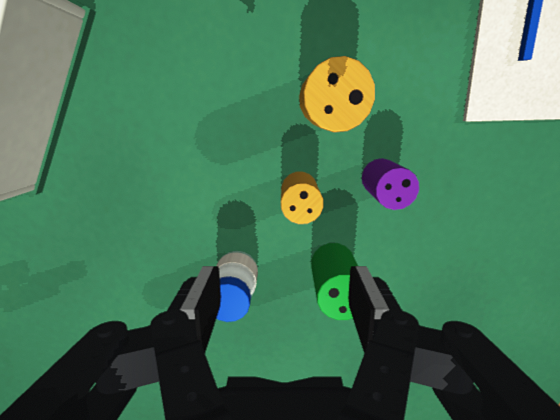

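>>> apply_moves([
  [62,[0,0,0],10.5],
  [62,[0,0,0],10.6],
  [62,[3.6,15.2,30],0],
  [62,[0,0,45],0],
  [62,[0,0,45],0],
  [62,[0,0,35],0],
  [62,[0,0,20],0],
  [62,[0,0,8],0],
  [62,[0,0,0],0],
])

```text
time_s: 14.0
eef_pos: [0.5765, -0.3909, 0.0202]
tcp_rot: [180.0, -0.1, 0.3]
ft_force: [-0.3, 0.2, 1.1]
finger_gap: 0.0619
grip_force: 0.0
```

>>> apply_moves([
  [30,[0,0,0],0],
  [30,[0,0,0],0],
  [30,[0,0,0],0],
  [30,[0,0,0],0],
  [30,[0,0,-5],0],
  [30,[0,0,-15],0],
  [30,[0,0,-30],0],
  [30,[0,0,-40],0],
  [30,[0,0,-45],0],
  [30,[0,0,0],0],
], squeeze=45)

```text
time_s: 15.25
eef_pos: [0.5787, -0.3923, 0.1595]
tcp_rot: [179.7, -0.5, 0.3]
ft_force: [-0.3, -0.1, -4.3]
finger_gap: 0.0386
grip_force: 46.2
```

```bash
python3 - <<'E'
from h import *
s=ctrl.snapshot('wrist');o=ctrl.get_obs();print(o['eef_pos'],o['ft_force'],s['cam_to_world'].round(3).tolist(),s['fx'])
E
```

```text
[ 0.5767783  -0.39109994  0.15652141] [-0.35350977  0.85646775 -5.10597074] [[0.006, -0.953, -0.302, 0.658], [-1.0, -0.004, -0.007, -0.391], [0.005, 0.302, -0.953, 0.303], [0.0, 0.0, 0.0, 1.0]] 322.2968446277501
```

>>> apply_moves([
  [30,[0,0,-40],-10.5],
  [30,[0,0,-40],-10.5],
  [30,[0,0,-40],-10.5],
  [30,[0,0,0],-10.5],
  [30,[0,0,0],-10.5],
  [30,[0,0,0],-10.5],
  [30,[0,0,0],-10.5],
  [30,[0,0,0],-10.5],
  [30,[25,-20,0],0],
  [30,[35,-20,0],0],
])

```text
time_s: 16.55
eef_pos: [0.5398, -0.3269, 0.2716]
tcp_rot: [-179.7, -0.1, 84.2]
ft_force: [1.3, -0.3, -4.0]
finger_gap: 0.0394
grip_force: 47.2
```

>>> apply_moves([
  [30,[40,-20,0],0],
  [30,[40,-15,0],0],
  [30,[40,0,0],0],
  [30,[40,0,0],0],
  [30,[40,0,0],0],
  [30,[25,0,0],0],
  [30,[0,0,0],0],
])

```text
time_s: 17.42
eef_pos: [0.5286, -0.0965, 0.2731]
tcp_rot: [-179.8, -0.1, 84.6]
ft_force: [0.4, 0.3, -4.6]
finger_gap: 0.0389
grip_force: 47.3
```

```bash
python3 - <<'E'
from h import *
s=snap('wrist','w3');P=pts(s);h=cv2.cvtColor(s['color'],cv2.COLOR_BGR2HSV)
o=ctrl.get_obs();print(o['eef_pos'],o['tcp_rot'],o['finger_gap'])
m=(h[...,0]>3)&(h[...,0]<17)&(h[...,1]>140)&(abs(P[...,0]-.56)<.15)&(abs(P[...,1])<.15)&(P[...,2]<.04)
v,u=np.nonzero(m);print(m.sum(),P[m].mean(0))
q=cast(s,np.c_[u,v],.018);print(cv2.minEnclosingCircle((q[:,:2]*1000).astype(np.float32)))
ex=np.array([.995,-.098]);ey=np.array([.098,.995]);c=np.array([.575,-.025])
z=P[...,2];t=(z>.085)&(z<.102)&(abs(P[...,0]-.56)<.15)&(abs(P[...,1])<.16)
d=P[t][:,:2]-c;X=d@ex;Y=d@ey;print('rim X',np.percentile(X,[1,99]),'Y',np.percentile(Y,[1,99]))
k=abs(Y)<.06;print('front rim X',np.percentile(X[k&(X<-.05)],[3,50,97]))
E
```

```text
[ 0.52846731 -0.09888833  0.27315506] [-1.79798041e+02  4.94057075e-03  8.44397405e+01] 0.039081422779810956
1035 [ 0.52412457 -0.04143934  0.01745879]
((512.6861572265625, -39.213897705078125), 46.476078033447266)
rim X [-0.09129472  0.09705936] Y [-0.11112939  0.09208668]
front rim X [-0.09123347 -0.08674591 -0.08338762]
```

View pics/w3.png

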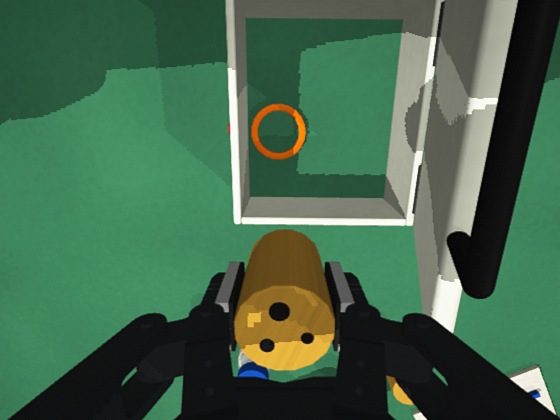

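```bash
python3 - <<'E'
from h import *
s=snap('wrist');P=pts(s);h=cv2.cvtColor(s['color'],cv2.COLOR_BGR2HSV)
m=((h[...,0]>3)&(h[...,0]<17)&(h[...,1]>140)&(P[...,2]<.04)).astype(np.uint8)
nl,l,st,c=cv2.connectedComponentsWithStats(m);d=np.hypot(*(c-[278,131]).T);k=1+np.argmin(d[1:]);print(st[k])
cs,hi=cv2.findContours((l==k).astype(np.uint8),cv2.RETR_CCOMP,cv2.CHAIN_APPROX_NONE)
for cc in cs:
  if len(cc)>20:
    for z in(.018,.008):
      q=cast(s,cc[:,0],z);print(z,cv2.minEnclosingCircle((q[:,:2]*1000).astype(np.float32)),cv2.fitEllipse((q[:,:2]*1000).astype(np.float32)))
E
```

```text
[ 251  101   55   56 1036]
0.018 ((526.0199584960938, -42.43235778808594), 32.98459243774414) ((526.0538330078125, -42.22401809692383), (64.38972473144531, 64.72764587402344), 92.38329315185547)
0.008 ((525.7360229492188, -43.01137161254883), 33.813045501708984) ((525.7708740234375, -42.797786712646484), (66.00680541992188, 66.35321807861328), 92.38285064697266)
0.018 ((551.4631958007812, -44.40363311767578), 11.676050186157227) ((552.770751953125, -44.84337615966797), (7.5035858154296875, 25.739410400390625), 175.49716186523438)
0.008 ((551.8184204101562, -45.03213882446289), 11.969280242919922) ((553.1587524414062, -45.482887268066406), (7.692073822021484, 26.3856201171875), 175.4970245361328)
0.018 ((526.1925048828125, -42.11348342895508), 25.62986183166504) ((526.0188598632812, -41.97990036010742), (49.3853759765625, 50.05283737182617), 165.20223999023438)
0.008 ((525.9130249023438, -42.6844596862793), 26.273513793945312) ((525.7350463867188, -42.54753494262695), (50.625640869140625, 51.309871673583984), 165.20175170898438)
```

>>> apply_moves([
  [30,[0,0,0],-10.7],
  [30,[0,0,0],-10.7],
  [30,[0,0,0],-10.7],
  [30,[0,0,0],-10.7],
  [30,[0,0,0],-10.7],
  [30,[0,0,0],-10.7],
  [30,[0,0,0],-10.7],
  [30,[0,0,0],-10.7],
  [30,[0,0,0],-4.4],
  [30,[0,0,0],0],
])

```text
time_s: 18.77
eef_pos: [0.5289, -0.1016, 0.2736]
tcp_rot: [-180.0, -0.1, 174.1]
ft_force: [0.3, -0.0, -4.9]
finger_gap: 0.0386
grip_force: 47.3
```

>>> apply_moves([
  [30,[3,20,0],-0.3],
  [30,[3,20,0],0],
  [30,[2.7,18.9,30],0],
  [30,[0,0,40],0],
  [30,[0,0,40],0],
  [30,[0,0,0],0],
  [30,[0,0,0],0],
])

```text
time_s: 19.65
eef_pos: [0.5277, -0.0391, 0.166]
tcp_rot: [179.9, 0.1, 174.6]
ft_force: [0.0, 0.3, -4.6]
finger_gap: 0.0386
grip_force: 47.4
```

```bash
python3 - <<'E'
from h import *
o=ctrl.get_obs();print(o['eef_pos'],o['tcp_rot'],o['ft_force'])
s=snap('wrist','w4');P=pts(s);h=cv2.cvtColor(s['color'],cv2.COLOR_BGR2HSV)
m=((h[...,0]>10)&(h[...,0]<28)&(h[...,1]>100)&(P[...,2]>.15)).astype(np.uint8)
nl,l,st,c=cv2.connectedComponentsWithStats(m);k=1+np.argmax(st[1:,4]);q=P[l==k];zt=np.percentile(q[:,2],97);t=q[q[:,2]>zt-.004];print(st[k],zt,cv2.minEnclosingCircle((t[:,:2]*1000).astype(np.float32)),np.percentile(t,[2,98],axis=0))
s2=s
E
```

```text
[ 0.5276761  -0.03912712  0.16597826] [1.79944477e+02 1.28165290e-01 1.74615521e+02] [ 0.01674872  0.31103685 -4.57596562]
[  233   231   103   139 10530] 0.20596014790677136 ((498.9918212890625, -37.793601989746094), 50.6286735534668) [[ 0.51043506 -0.05656676  0.20301132]
 [ 0.54656759 -0.02121469  0.20621377]]
```

View pics/w4.png

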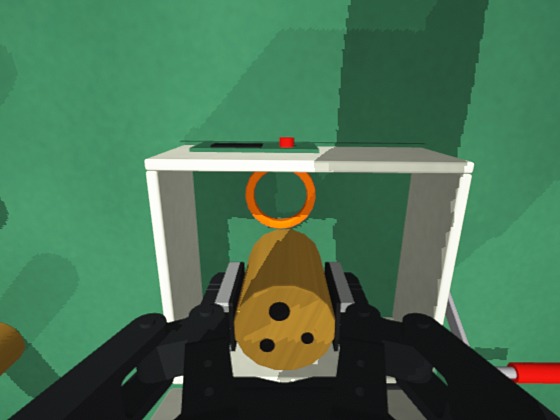

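>>> apply_moves([
  [30,[1.9,-3.3,0],0],
  [30,[0,0,20],0],
  [30,[0,0,30],0],
  [30,[0,0,30],0],
  [30,[0,0,20],0],
  [30,[0,0,10],0],
  [30,[0,0,0],0],
  [30,[0,0,0],0],
])

```text
time_s: 20.7
eef_pos: [0.5253, -0.0432, 0.0556]
tcp_rot: [180.0, 0.1, 174.6]
ft_force: [0.3, 0.1, -4.7]
finger_gap: 0.0386
grip_force: 47.4
```

>>> apply_moves([
  [30,[0,0.9,6],0],
  [30,[0,0,7],0],
  [30,[0,0,6],0],
  [30,[0,0,4],0],
  [30,[0,0,2],0],
  [30,[0,0,1],0],
  [30,[0,0,0],0],
])

```text
time_s: 21.58
eef_pos: [0.5245, -0.0423, 0.0293]
tcp_rot: [-180.0, 0.0, 174.6]
ft_force: [-2.6, 0.5, 4.8]
finger_gap: 0.0385
grip_force: 48.2
```

>>> apply_moves([
  [42,[0,0,0],0],
  [45,[0,0,0],0],
  [50,[0,0,0],0],
  [52,[0,0,-4],0],
  [52,[0,0,-15],0],
  [52,[0,0,-35],0],
  [52,[0,0,-45],0],
  [52,[0,0,-45],0],
  [52,[0,0,-45],0],
  [40,[0,0,-45],0],
])

```text
time_s: 22.82
eef_pos: [0.524, -0.0421, 0.2651]
tcp_rot: [180.0, 0.0, 174.7]
ft_force: [1.0, -1.1, 0.4]
finger_gap: 0.0398
grip_force: 0.0
```

```bash
python3 - <<'E'
from h import *
o=ctrl.get_obs();print(o['eef_pos'],o['tcp_rot'],o['ft_force'],grip(),grip('scene'))
s=snap('wrist','w5');P=pts(s);h=cv2.cvtColor(s['color'],cv2.COLOR_BGR2HSV)
m=(abs(P[...,0]-.526)<.035)&(abs(P[...,1]+.042)<.035)&(P[...,2]>.03)&(P[...,2]<.09);q=P[m]
print(len(q),'ztop',np.percentile(q[:,2],[50,97]),cv2.minEnclosingCircle((q[q[:,2]>.06][:,:2]*1000).astype(np.float32)))
for n in('scene','side','wrist'):
    s=ctrl.snapshot(n);P=pts(s);h=cv2.cvtColor(s['color'],cv2.COLOR_BGR2HSV)
    red=((h[...,0]<6)|(h[...,0]>174))&(h[...,1]>150)&(h[...,2]>90)&(P[...,1]>.08)&(P[...,1]<.25)&(abs(P[...,0]-.6)<.1)&(P[...,2]>.03)
    if red.sum()>10:
        q=P[red];print(n,len(q),q.min(0).round(4),q.max(0).round(4),np.median(q,0).round(4))
E
```

```text
[ 0.5239761  -0.04211498  0.26511453] [1.79988712e+02 2.37568254e-02 1.74658339e+02] [ 1.04697292 -1.09168626  0.42248762] (np.int64(80), array([0.6467, 0.1466, 0.1242])) (np.int64(65), array([0.6505, 0.143 , 0.1222]))
1168 ztop [0.06823297 0.06976892] ((526.646240234375, -41.56725311279297), 19.998811721801758)
scene 63 [0.6414 0.1155 0.1167] [0.6594 0.1676 0.1317] [0.6533 0.1417 0.1252]
side 80 [0.6378 0.1202 0.1157] [0.6555 0.1708 0.1297] [0.6461 0.147  0.1244]
wrist 658 [0.6404 0.1172 0.1155] [0.656  0.1672 0.129 ] [0.6469 0.1415 0.1262]
```

>>> apply_moves([
  [40,[0,0,-50],10],
  [40,[0,0,-55],10],
  [40,[0,0,0],10],
  [40,[0,0,0],10],
  [40,[0,0,0],10],
  [40,[0,0,0],10],
  [40,[0,0,0],10],
  [40,[0,0,0],10],
  [40,[0,0,0],10.3],
])

```text
time_s: 24.25
eef_pos: [0.5236, -0.0424, 0.3661]
tcp_rot: [-179.8, 0.0, 84.0]
ft_force: [-0.4, 0.0, 0.1]
finger_gap: 0.0403
grip_force: 0.0
```

>>> apply_moves([
  [40,[30,12,0],0],
  [40,[40,20,0],0],
  [40,[40,22,0],0],
  [40,[40,22,0],0],
  [40,[30,18,0],0],
  [40,[20,11,0],0],
  [40,[0,0,30],0],
  [40,[0,0,40],0],
  [40,[0,0,40],0],
  [40,[0,0,0],0],
])

```text
time_s: 25.5
eef_pos: [0.6459, 0.1449, 0.2529]
tcp_rot: [-179.5, 0.3, 84.4]
ft_force: [0.0, -0.2, 0.4]
finger_gap: 0.04
grip_force: 0.0
```

```bash
python3 - <<'E'
from h import *
o=ctrl.get_obs();print(o['eef_pos'],o['tcp_rot'],o['ft_force'])
for n in('side','wrist'):
    s=ctrl.snapshot(n);P=pts(s);h=cv2.cvtColor(s['color'],cv2.COLOR_BGR2HSV)
    red=((h[...,0]<6)|(h[...,0]>174))&(h[...,1]>150)&(h[...,2]>70)&(P[...,1]>.08)&(P[...,1]<.25)&(abs(P[...,0]-.6)<.1)&(P[...,2]>.03)
    if red.sum()>10:
        q=P[red];print(n,len(q),np.percentile(q,[1,50,99],axis=0).round(4),cv2.fitLine(q[:,:2].astype(np.float32),2,0,.01,.01).ravel())
E
```

```text
[0.64592158 0.1448904  0.25289978] [-179.46437665    0.26667132   84.35899933] [ 0.01853408 -0.21651674  0.37472472]
side 79 [[0.6398 0.1194 0.1166]
 [0.6462 0.1459 0.1249]
 [0.6551 0.1688 0.1301]] [0.10986098 0.99394697 0.6467262  0.14665493]
wrist 818 [[0.6432 0.1189 0.1203]
 [0.651  0.1452 0.1266]
 [0.6587 0.1681 0.1289]] [0.10031614 0.9949556  0.65101945 0.14505967]
```

>>> apply_moves([
  [40,[2,4.5,20],0],
  [40,[0,0,40],0],
  [40,[0,0,40],0],
  [40,[0,0,30],0],
  [40,[0,0,17],0],
  [40,[0,0,0],0],
  [20,[0,0,0],0],
  [6,[0,0,0],0],
  [6,[0,0,0],0],
  [6,[0,0,0],0],
], squeeze=25)

```text
time_s: 26.85
eef_pos: [0.6516, 0.1486, 0.1119]
tcp_rot: [-179.8, 0.0, 84.3]
ft_force: [-5.2, -0.2, 4.0]
finger_gap: 0.0135
grip_force: 24.5
```

```bash
python3 - <<'E'
from h import *
print(ctrl.get_obs()['eef_pos'],ctrl.get_obs()['ft_force'],grip())
E
```

```text
[0.65162296 0.14862641 0.111904  ] [-5.19937362 -0.18771049  3.96360399] (np.int64(26), array([0.6507, 0.1632, 0.1236]))
```

```bash
python3 -c "
import numpy as np
t=np.radians(np.arange(62,181.1,3));x=77*np.cos(t);z=77*np.sin(t)
for a,b,c in zip(np.degrees(t[1:]),np.diff(x),-np.diff(z)):print(round(a),'[%.1f, %.1f]'%(b,c),end='; ')"
```

```text
65 [-3.6, -1.8]; 68 [-3.7, -1.6]; 71 [-3.8, -1.4]; 74 [-3.8, -1.2]; 77 [-3.9, -1.0]; 80 [-4.0, -0.8]; 83 [-4.0, -0.6]; 86 [-4.0, -0.4]; 89 [-4.0, -0.2]; 92 [-4.0, 0.0]; 95 [-4.0, 0.2]; 98 [-4.0, 0.5]; 101 [-4.0, 0.7]; 104 [-3.9, 0.9]; 107 [-3.9, 1.1]; 110 [-3.8, 1.3]; 113 [-3.8, 1.5]; 116 [-3.7, 1.7]; 119 [-3.6, 1.9]; 122 [-3.5, 2.0]; 125 [-3.4, 2.2]; 128 [-3.2, 2.4]; 131 [-3.1, 2.6]; 134 [-3.0, 2.7]; 137 [-2.8, 2.9]; 140 [-2.7, 3.0]; 143 [-2.5, 3.2]; 146 [-2.3, 3.3]; 149 [-2.2, 3.4]; 152 [-2.0, 3.5]; 155 [-1.8, 3.6]; 158 [-1.6, 3.7]; 161 [-1.4, 3.8]; 164 [-1.2, 3.8]; 167 [-1.0, 3.9]; 170 [-0.8, 4.0]; 173 [-0.6, 4.0]; 176 [-0.4, 4.0]; 179 [-0.2, 4.0];
```

>>> apply_moves([
  [6,[0,-3.6,-1.8],0],
  [6,[0,-3.7,-1.6],0],
  [6,[0,-3.8,-1.4],0],
  [6,[0,-3.8,-1.2],0],
  [6,[0,0,0],0],
], squeeze=30)

```text
time_s: 27.52
eef_pos: [0.6405, 0.1498, 0.1184]
tcp_rot: [179.7, -0.1, 84.3]
ft_force: [4.6, 0.1, 4.1]
finger_gap: 0.0126
grip_force: 29.8
```

```bash
python3 - <<'E'
from h import *
print(ctrl.get_obs()['eef_pos'],ctrl.get_obs()['ft_force'],grip())
E
```

```text
[0.64053925 0.14981443 0.11841913] [4.62479813 0.11296051 4.13272258] (np.int64(27), array([0.6398, 0.1648, 0.1289]))
```

>>> apply_moves([
  [6,[0,-3.9,-1.0],0],
  [6,[0,-4.0,-0.8],0],
  [6,[0,-4.0,-0.6],0],
  [6,[0,-4.0,-0.4],0],
  [6,[0,0,0],0],
])

```text
time_s: 28.2
eef_pos: [0.6258, 0.1514, 0.1224]
tcp_rot: [179.6, -0.1, 84.3]
ft_force: [5.1, -0.4, 13.4]
finger_gap: 0.0126
grip_force: 30.8
```

```bash
python3 - <<'E'
from h import *
print(ctrl.get_obs()['eef_pos'],ctrl.get_obs()['ft_force'],grip())
E
```

```text
[0.62583306 0.15142066 0.12242541] [ 5.08099364 -0.40659412 13.41768882] (np.int64(28), array([0.6255, 0.165 , 0.1343]))
```

>>> apply_moves([
  [6,[0,-4.0,-1.5],0],
  [6,[0,-4.0,-0.8],0],
  [6,[0,-4.0,-0.2],0],
  [6,[0,-4.0,0],0],
  [6,[0,0,0],0],
])

```text
time_s: 28.88
eef_pos: [0.6056, 0.1534, 0.122]
tcp_rot: [-179.9, -0.0, 84.4]
ft_force: [0.1, 2.2, 6.5]
finger_gap: 0.0126
grip_force: 31.5
```

```bash
python3 - <<'E'
from h import *
print(ctrl.get_obs()['eef_pos'],ctrl.get_obs()['ft_force'],grip())
E
```

```text
[0.60562348 0.15340879 0.12200812] [0.06976351 2.19076034 6.54181809] (np.int64(28), array([0.6048, 0.1679, 0.1346]))
```

>>> apply_moves([
  [6,[0,-4.0,0.4],0],
  [6,[0,-4.0,0.6],0],
  [6,[0,-4.0,0.8],0],
  [6,[0,-3.9,1.0],0],
  [6,[0,-3.9,1.2],0],
  [6,[0,-3.8,1.4],0],
])

```text
time_s: 29.68
eef_pos: [0.5826, 0.1554, 0.1159]
tcp_rot: [-179.9, -0.0, 84.3]
ft_force: [-0.9, 3.4, 3.1]
finger_gap: 0.0126
grip_force: 31.6
```

```bash
python3 - <<'E'
from h import *
print(ctrl.get_obs()['eef_pos'],ctrl.get_obs()['ft_force'],grip())
E
```

```text
[0.58264148 0.15538355 0.11593054] [-0.88057846  3.44172171  3.06125635] (np.int64(30), array([0.5821, 0.169 , 0.1294]))
```

>>> apply_moves([
  [6,[0,-3.7,1.8],0],
  [6,[0,-3.6,1.9],0],
  [6,[0,-3.5,2.0],0],
  [6,[0,-3.4,2.2],0],
  [6,[0,-3.2,2.4],0],
  [6,[0,-3.1,2.6],0],
  [6,[0,-3.0,2.7],0],
  [6,[0,0,0],0],
])

```text
time_s: 30.72
eef_pos: [0.5581, 0.1575, 0.0997]
tcp_rot: [-179.8, 0.0, 84.4]
ft_force: [1.1, 5.7, -4.5]
finger_gap: 0.0124
grip_force: 31.6
```

```bash
python3 - <<'E'
from h import *
print(ctrl.get_obs()['eef_pos'],ctrl.get_obs()['ft_force'],grip())
E
```

```text
[0.55809652 0.15748397 0.09966727] [ 1.14607781  5.72300385 -4.46738013] (np.int64(31), array([0.5575, 0.1709, 0.1138]))
```

>>> apply_moves([
  [6,[0,-2.7,3.0],0],
  [6,[0,-2.5,3.2],0],
  [6,[0,-2.3,3.3],0],
  [6,[0,-2.2,3.4],0],
  [6,[0,-2.0,3.5],0],
  [6,[0,-1.8,3.6],0],
  [6,[0,-1.6,3.7],0],
  [6,[0,0,0],0],
])

```text
time_s: 31.78
eef_pos: [0.5422, 0.1591, 0.0757]
tcp_rot: [-179.7, 0.0, 84.4]
ft_force: [-0.1, 6.3, -5.3]
finger_gap: 0.0129
grip_force: 33.3
```

```bash
python3 - <<'E'
from h import *
print(ctrl.get_obs()['eef_pos'],ctrl.get_obs()['ft_force'],grip())
E
```

```text
[0.54218508 0.15907948 0.07573234] [-0.10177343  6.27065059 -5.29800777] (np.int64(33), array([0.5418, 0.1728, 0.092 ]))
```

>>> apply_moves([
  [6,[0,-1.4,3.8],0],
  [6,[0,-1.2,3.8],0],
  [6,[0,-1.0,3.9],0],
  [6,[0,-0.8,4.0],0],
  [6,[0,-0.6,4.0],0],
  [6,[0,0,0],0],
])

```text
time_s: 32.58
eef_pos: [0.5358, 0.1598, 0.0559]
tcp_rot: [-179.6, 0.1, 84.4]
ft_force: [-3.2, 7.5, -5.2]
finger_gap: 0.0125
grip_force: 34.6
```

```bash
cat > l.py <<'E'
from h import *
print(ctrl.get_obs()['eef_pos'],ctrl.get_obs()['ft_force'],grip())
s=ctrl.snapshot('scene');P=pts(s)
ex=np.array([.995,-.098]);ey=np.array([.098,.995]);d=P[...,:2]-np.array([.577,-.025]);X=d@ex;Y=d@ey
m=(abs(X)<.12)&(abs(Y)<.10)&(P[...,2]>.085)&(P[...,2]<.3)&(s['color'].min(2)>110)
A=np.c_[X[m],np.ones(m.sum())];print('lid slope',m.sum(),np.linalg.lstsq(A,P[...,2][m],rcond=None)[0])
E
python3 l.py
```

```text
[0.53584532 0.15976016 0.05594699] [-3.22027466  7.51634936 -5.22474786] (np.int64(32), array([0.5356, 0.1728, 0.0743]))
lid slope 2456 [-0.19665061  0.12527682]
```

>>> apply_moves([
  [6,[0,0,3],0],
  [6,[0,0,3],0],
  [6,[0,0,3],0],
  [6,[0,0,0],0],
])

```text
time_s: 33.17
eef_pos: [0.5345, 0.1599, 0.0468]
tcp_rot: [-179.5, 0.1, 84.4]
ft_force: [-5.3, 7.1, -4.4]
finger_gap: 0.0127
grip_force: 35.2
```

```bash
python3 l.py
```

```text
[0.53452232 0.15986571 0.0467546 ] [-5.25711441  7.07986541 -4.35358087] (np.int64(30), array([0.534 , 0.1733, 0.0658]))
lid slope 2330 [-0.10860699  0.11662951]
```

>>> apply_moves([
  [6,[0,0.4,3],0],
  [6,[0,0.4,3],0],
  [6,[0,0.4,2.5],0],
  [6,[0,0,0],0],
])

```text
time_s: 33.78
eef_pos: [0.5341, 0.16, 0.0379]
tcp_rot: [-179.3, 0.1, 84.5]
ft_force: [-7.8, 7.8, -5.4]
finger_gap: 0.0125
grip_force: 35.8
```

```bash
python3 l.py
```

```text
[0.53409778 0.15995139 0.03792759] [-7.84719779  7.84277377 -5.35990046] (np.int64(33), array([0.5337, 0.1731, 0.058 ]))
lid slope 2204 [-0.02881314  0.10877024]
```

>>> apply_moves([
  [6,[0,0.8,1.5],0],
  [6,[0,0.4,1.5],0],
  [6,[0,0,1],0],
  [6,[0,0,0],0],
])

```text
time_s: 34.38
eef_pos: [0.5343, 0.16, 0.0348]
tcp_rot: [-179.2, 0.2, 84.5]
ft_force: [-11.8, 7.1, 5.0]
finger_gap: 0.0124
grip_force: 37.0
```

```bash
sed 's/^s=ctrl.snapshot.*/a,b=pickle.load(open("ab.pkl","rb"));s=a;P=pts(s)/' l.py > l0.py; python3 l.py; python3 l0.py
```

```text
[0.53425616 0.1599693  0.03479271] [-11.81635677   7.069757     5.02185245] (np.int64(31), array([0.5336, 0.1732, 0.0557]))
lid slope 2186 [-0.0160476   0.10741018]
[0.53425816 0.15994913 0.03484406] [-11.92635219   8.15120897   4.3548517 ] (np.int64(31), array([0.5337, 0.1729, 0.0551]))
lid slope 2161 [-0.01305001  0.10740911]
```

>>> apply_moves([
  [6,[0,-1.5,1],0],
  [6,[0,0,0],0],
  [20,[0,0,0],0],
  [34,[0,0,0],0],
  [36,[0,0,0],0],
  [36,[0,0,-20],0],
  [36,[0,0,-40],0],
  [36,[0,0,-45],0],
  [36,[0,0,-45],0],
  [36,[0,0,0],0],
])

```text
time_s: 35.78
eef_pos: [0.5435, 0.159, 0.1885]
tcp_rot: [179.6, -0.1, 84.2]
ft_force: [-0.8, 0.7, -0.5]
finger_gap: 0.036
grip_force: 0.0
```

```bash
python3 l.py; python3 l0.py|tail -1; python3 - <<'E'
from h import *
a=snap('scene');b=snap('side')
cv2.imwrite('pics/end.png',np.hstack([a['color'][130:330,100:440],b['color'][60:260,180:520]]))
E
```

```text
[0.54347992 0.15899218 0.18852139] [-0.84348132  0.66116192 -0.47287637] (np.int64(77), array([0.5314, 0.1589, 0.0556]))
lid slope 2178 [-0.01469537  0.10743107]
lid slope 2161 [-0.01305001  0.10740911]
```

View pics/end.png

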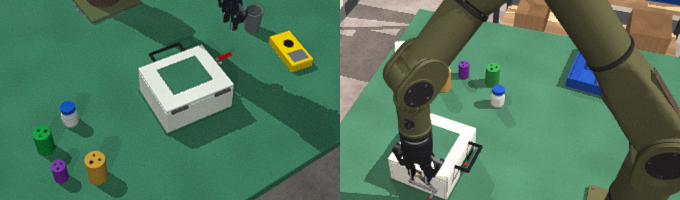

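```bash
python3 - <<'E'
import h
from h import *
for i in range(2): print(grip())
a,b=pickle.load(open('ab.pkl','rb'));h.snap=lambda n,save=None:b
print(h.grip())
print(ctrl.job_done())
E
```

```text
(np.int64(78), array([0.5317, 0.1581, 0.0549]))
(np.int64(77), array([0.5314, 0.1589, 0.0556]))
(np.int64(80), array([0.5317, 0.1565, 0.0541]))
the job is handed in; nothing more can be done
None
```

The job is handed in at about 36 s of the 72 s allowed. The lid locked up by itself with roughly 1.5 mm of estimated stay stretch. The small brass block stands upright in the orange ring. The lid was lowered with the red grip and measures shut, within 0.002 rad of its starting slope. The gripper is clear of everything and the other things look undisturbed in the final view.

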